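# Turn the point-up awl over and stand it point-down in its narrow stand

### The arm

A 7-joint arm with a two-finger parallel gripper is mounted at the origin on the work surface. World frame = base frame: x ahead of the robot, y to its left, z up, the work surface at z = 0. Lengths are in m, angles in rad, forces in N, time in s.
With the tool pointing down it reaches from about 0.425 to 0.925 m from the base axis. Payload 6.8 kg.
Tool frame: the origin (TCP) lies at the very end of the fingers, on their centre line; the grasp point (between the pads) lies 19 mm behind it; z points along the fingers, y is the line along which they close (so a half turn about z gives the same grasp; the last joint's range is limited). The gripper opens to 85 mm and grips with 20 to 120 N. Pads are 22 mm wide; open, the fingers measure 114 mm over their backs; the gripper's body (76 mm by 85 mm) begins 54 mm behind the grasp point. The pads swing forward as they close: fully open they stand 13 mm farther back than shut.
Start: joints at [1.144, 0.477, 0.022, 1.555, -0.011, 1.109, -0.083], TCP at [0.212, -0.641, 0.231] pointing down, gripper open.
Joint ranges: [-2.96, 2.96], [-0.34, 2.1], [-1.41, 1.46], [0.24, 2.44], [-1.37, 4.51], [0.17, 1.92], [-2.96, 2.96]. Speed limits (rad/s): [2.39, 2.39, 3.14, 3.14, 3.14, 3.14, 3.14].

### API

Orientations are given as a unit quaternion [w, x, y, z].
In Python, from station import telemetry, viewer, job, search_frame, cut_out gives the robot as it stands. The module is installed in compiled form; this text tells all that it offers.
- The arm moves only by the shell command python3 -m crank 'ROWS' [FORCE]. ROWS is JSON, a list of rows, each an object with "delta_rot": the turn, a rotation vector about the tool's x, y, z in degrees, a list of three; "xyz": the shift along the tool's x, y, z in m, a list of three; "fingers": the gripper command: -1 is fully open, 1 is shut, values between are in proportion. In form: [{"delta_rot": [ax, ay, az], "xyz": [dx, dy, dz], "fingers": fingers}, ...]. A call has 1 to 10 rows; each row is the pose to reach, as a shift and turn from the pose commanded when the call began, along the tool's axes at that moment; what a row does not reach only later rows make up. A row lasts 1/10 s, in which the tool goes at most 50 mm and 8.59 degrees, less where a joint would pass 70% of its speed; a pose out of reach is approached as far as the arm can. A call with a gripper value outside its range is refused whole. The fingers move at their own pace and stop on an object; FORCE is the grip in N (left out, the last holds). Time passes only in rows, so rows that repeat a pose let the fingers close. It gives the time, the measured TCP pose, the force, the opening and the grip force at its end, in the units of the state.
- telemetry.get_obs(): the state, without advancing time (a new reading comes with each control period).
- viewer.read_camera(name): name is "scene" or "top"; returns a dict with "img" (384x512x3 uint8, red, green, blue), "fx", "fy", "cx", "cy" (pixels), "origin" and "rotation" of the camera in the world. Camera axes: x right, y up, looking along -z (the intrinsics and any distortion apply to the point x, -y, -z); pixel columns grow to the right and rows downward; lengths in m; the calibration is good to about 2 mm. A picture is of the moment at which its call begins. There is no depth.
- job.hand_in(): hands the job in; it is judged then, once.
Trained networks look in the newest picture that a camera, given by its name, has taken for a name from the list of things; names that differ only in an ending like _2 or _b are one class to them, and where a whole thing is asked for, a point or a joint stands for the part that bears it (a point fixed in the world has none). Each returns a list of dicts, best first, with "score" (0 to 1); they miss things now and then, are a little off and sometimes report something else, mostly with a low value. They report only what shows in the picture. A call takes as long as a camera call. They do not tell look-alikes from the thing itself.
- search_frame(camera, thing): "pixel" ([column, row] in pixels, amid what is visible of it).
- cut_out(camera, thing): "pixels" (384x512 bool, what is visible of it) and "pixel" ([column, row] in pixels, amid what is visible of it).
The state is a dict: "t": time; "q": joint angles; "joint_vel": joint speeds; "joint_torque": joint torques, N m; "eef_pos": TCP position; "tool_rot": TCP orientation; "contact_force": force on the tool from outside, world axes, zero at the start; "torque": the same for the moment, N m; "gripper_width": opening from 0.0 (shut) to 1.0 (fully open); "grasp_force": force on a finger pad.
Only numpy, scipy, OpenCV 4.12 (cv2) and the standard library are available. Lean on these libraries where they do the work, as an engineer would, in place of code of your own. Each camera call takes 0.05 s, during which the arm holds its last target. There are 200 camera calls.

### The job

Someone left the awl standing dangerously point-up in the small metal tin. Take it out, lay it down flat on the bench and let go of it, then take it again the other way and stand it point-down in the empty wooden stand, fully home with the handle resting on the stand. Leave the other tools and things on the bench where they are.

Things in the scene. Friction and masses are not known exactly. Their poses are not given: they have to be found in the camera images.
- awl: The awl, 200 mm long, 0.16 kg: square light-wood handle 34 x 34 x 105 mm, then a round steel shaft, 14 mm thick, with a 22 mm taper to the point. Origin: centre of the handle's flat butt; z runs from butt to point; x and y are square to the handle's faces. At first it stands on its butt, point up, on the tin's floor. Centre of mass about 75 mm from the butt.
- awl_shoulder (a point): The centre of the awl handle's front end, where the shaft begins: 105 mm from the butt along the awl's z; axes as the awl's.
- awl_point (a point): The tip of the awl's point, 200 mm from the butt along the awl's z; axes as the awl's.
- tin: The small square open-topped metal tin, fixed to the bench, 62 x 62 mm outside and 68 mm high, walls 4 mm, floor 4 mm thick. Origin: centre of its underside on the bench; z up, x and y square to its sides. It is on the left or on the right of the bench.
- stand: The empty wooden stand, fixed: an upright block 64 x 64 mm, 120 mm high, with a square pocket 22 x 22 mm, 108 mm deep, in the middle of its top, its mouth slightly bevelled. The awl's shaft goes in; the handle does not and rests on the top. Origin: centre of its underside; z up, x and y square to its sides. It is on the other side of the bench from the tin.
- stand_hole0 (a point): Centre of the mouth of the empty stand's pocket, on its top face, 120 mm above the bench.
- full_stand: Another stand, the same as the empty one, towards the far side of the bench, in use: a dark round-handled creaser stands in it. Origin: centre of its underside. Leave it alone.
- creaser: The creaser in the other stand: round dark handle 30 mm in diameter and 85 mm long standing on that stand, top 205 mm above the bench. Origin: on its axis at the bench's height. Leave it alone.
- hammer: Hammer lying on the bench towards its far side, about 240 mm long. Origin: under its middle; x along the handle towards the head. Leave it alone.
- spool: Cork-coloured thread spool standing on the bench, 60 mm in diameter, 70 mm high. Origin: centre of its underside. Leave it alone.
- glue_jar: Closed glue jar, 76 mm in diameter, 90 mm high. Origin: centre of its underside. Leave it alone.
- last: Wooden shoe last lying on the bench, about 210 mm long, 58 mm wide, 75 mm high. Origin: under its middle; x towards the toe. Leave it alone.
- pattern: Thin grey plastic pattern plate, 150 x 75 x 6 mm, lying on the bench close to the robot. Origin: centre of its underside. Leave it alone.
Not all that is in view belongs to the job. Leave any yellow look-alike of the awl alone.

How it is judged:
On the way, in this order (a step that is already met when the one before it is completed fails the run):
1. the awl is taken out of the tin ((horizontal distance between awl and tin above 0.06 m or z of awl in the frame of tin above 0.075 m)), for 0.1 s.
2. the awl lies flat (within 15 degrees of level) on the bench, at rest and let go (angle between awl's own z axis and vertical between 1.31 and 1.83 rad and height (world z) of awl_shoulder below 0.065 m and contact force between each of the arm, the fingers and awl below 0.1 N and linear speed of awl below 0.03 m/s), for 0.2 s.
At the end, for the whole second after the job is handed in: The awl stands point-down in the empty stand's pocket, upright within about 6 degrees, its handle's front end within 5 mm of the stand's top face and within 12 mm of the pocket's centre, at rest (angle between awl's own z axis and vertical above 3.04 rad and horizontal distance between awl_shoulder and stand_hole0 below 0.012 m and z of awl_shoulder in the frame of stand between 0.115 and 0.125 m and linear speed of awl below 0.02 m/s and angular speed of awl below 0.2 rad/s); the robot touches nothing.
It fails at once if the creaser, hammer, spool, glue jar, last or pattern plate is shifted by more than 30 mm (distance of any of creaser, hammer, spool, glue_jar, last, pattern from where it was at the start of the episode above 0.03 m).
It also fails if it takes over 64 s, if anything falls off the work surface, if the arm or the gripper's body presses on something with over 40 N, if the wrist force passes 120 N, or if a joint passes its speed limit or range.

## Working session

There is one attempt and no reset: what is moved stays moved. The work goes in short steps, Python scripts to look and compute and a shell command to move; the robot and the scene stay as the last step left them, time stands still between calls to the robot, and variables do not carry over. Pictures are saved under pics/ and viewed, at most 10 in all, crops included, and the job is handed in when it is done.

```bash
mkdir -p pics; cat > h.py <<'E'
from station import telemetry, viewer, job, search_frame, cut_out
import numpy as np, cv2
from scipy.spatial.transform import Rotation as R
def snap(n,f=None):
    c=viewer.read_camera(n)
    if f: cv2.imwrite('pics/'+f,c['img'][:,:,::-1])
    return c
def ray(c,p):
    d=np.array([(p[0]-c['cx'])/c['fx'],-(p[1]-c['cy'])/c['fy'],-1.])
    return np.array(c['origin']),rot(c)@d
def rot(c):
    r=np.array(c['rotation'],float)
    return r if r.shape==(3,3) else R.from_quat(r,scalar_first=True).as_matrix()
def at(c,p,z):
    o,d=ray(c,p); return o+d*(z-o[2])/d[2]
def proj(c,X):
    v=rot(c).T@(np.array(X)-c['origin']); return [c['cx']+c['fx']*v[0]/-v[2], c['cy']-c['fy']*v[1]/-v[2]]
E
python3 - <<'E'
from h import *
cs={n:snap(n,n+'0.png') for n in('scene','top')}
for n,c in cs.items():
    print(n,[(k,np.round(v,3).tolist() if not isinstance(v,str) else v) for k,v in c.items() if k!='img'])
    for t in ['awl','awl_point','tin','stand','stand_hole0','full_stand','creaser','hammer','spool','glue_jar','last','pattern']:
        for r in search_frame(n,t)[:3]:
            print(' ',t,round(r['score'],2),np.round(r['pixel']),'z0',np.round(at(c,r['pixel'],0)[:2],3),'z.12',np.round(at(c,r['pixel'],.12)[:2],3))
print(telemetry.get_obs())
E
```

```text
scene [('fx', 451.264), ('fy', 451.264), ('cx', 256.559), ('cy', 187.853), ('origin', [1.188, -0.527, 1.112]), ('rotation', [0.841, 0.32, 0.151, 0.41])]
  awl 0.92 [121. 298.] z0 [ 0.51  -0.446] z.12 [ 0.583 -0.454]
  awl 0.89 [128. 252.] z0 [ 0.388 -0.363] z.12 [ 0.474 -0.38 ]
  awl 0.56 [151. 272.] z0 [ 0.489 -0.342] z.12 [ 0.564 -0.362]
  awl_point 0.98 [149. 276.] z0 [ 0.495 -0.352] z.12 [ 0.57  -0.371]
  awl_point 0.87 [145. 320.] z0 [ 0.606 -0.427] z.12 [ 0.668 -0.438]
  awl_point 0.82 [127. 246.] z0 [ 0.367 -0.355] z.12 [ 0.456 -0.374]
  tin 0.97 [161. 288.] z0 [ 0.551 -0.346] z.12 [ 0.62  -0.366]
  stand 0.96 [325. 166.] z0 [0.487 0.335] z.12 [0.563 0.242]
  stand_hole0 0.97 [326. 162.] z0 [0.477 0.35 ] z.12 [0.553 0.255]
  full_stand 0.72 [344. 228.] z0 [0.715 0.199] z.12 [0.766 0.121]
  creaser 0.84 [351. 202.] z0 [0.657 0.29 ] z.12 [0.714 0.202]
  hammer 0.96 [258. 280.] z0 [ 0.693 -0.12 ] z.12 [ 0.746 -0.164]
  spool 0.96 [303. 242.] z0 [0.677 0.065] z.12 [0.732 0.001]
  glue_jar 0.95 [198. 317.] z0 [ 0.684 -0.313] z.12 [ 0.738 -0.336]
  last 0.97 [379. 183.] z0 [0.653 0.
[... 1777 characters left out ...]
17,  0.02239488,  1.55540451, -0.01148579,
        1.10928194, -0.08312296]), 'joint_vel': array([ 4.09283978e-06,  1.23040342e-03,  4.88219047e-04, -4.43211682e-04,
       -1.30589601e-03, -8.90883863e-04,  2.97521334e-04]), 'joint_torque': array([-3.70714688e-04, -5.96323979e+01,  1.60620801e+00, -2.81533277e+01,
        1.25610468e-02,  1.64502904e-03,  5.75969310e-06]), 'eef_pos': array([ 0.21156547, -0.6410091 ,  0.23130981]), 'tool_rot': array([1.93119792e-05, 9.87326583e-01, 1.58701663e-01, 6.44793218e-06]), 'contact_force': array([-0.39356198,  0.59799795,  0.32083124]), 'torque': array([-0.02291821, -0.04634816, -0.00233559]), 'grasp_force': 0.0, 'gripper_width': 1.0014021800857018}
```

```bash
python3 - <<'E'
import cv2,numpy as np
s=cv2.imread('pics/scene0.png');t=cv2.imread('pics/top0.png')
a=cv2.resize(s[205:355,75:275],(800,600),interpolation=cv2.INTER_CUBIC)
cv2.imwrite('pics/crop1.png',a)
cv2.imwrite('pics/top_big.png',cv2.resize(t,(800,600),interpolation=cv2.INTER_CUBIC))
E
```

```text
(no output)
```

View pics/scene0.png

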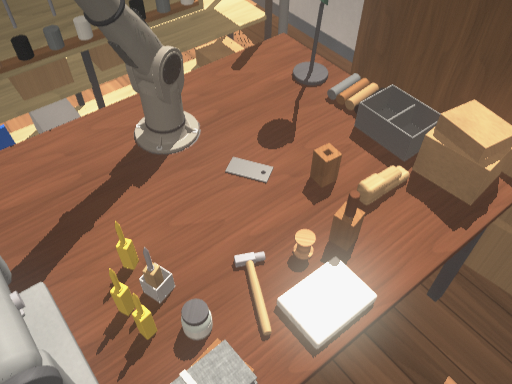

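View pics/crop1.png

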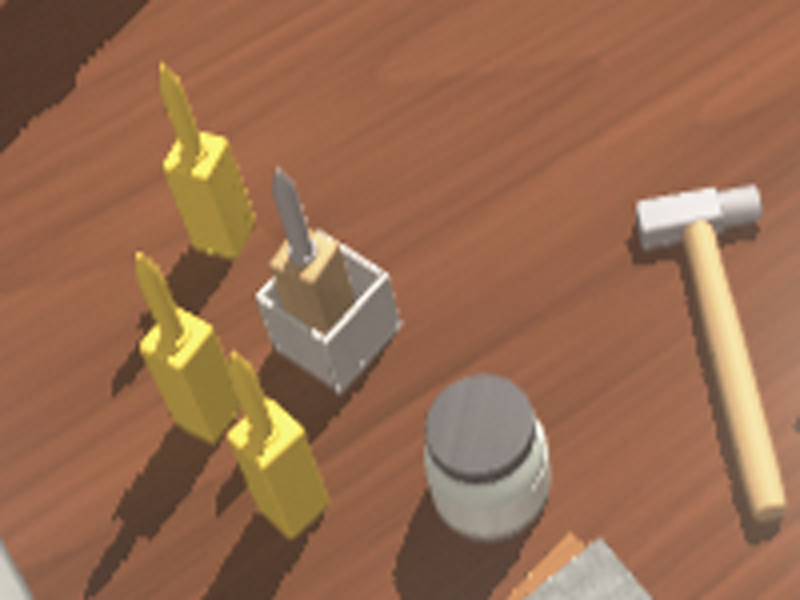

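View pics/top_big.png

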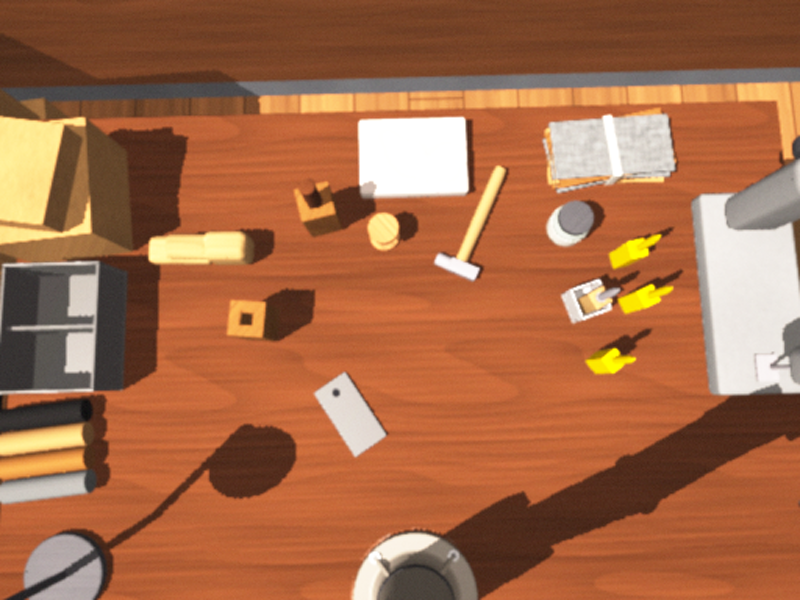

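The scene shows the real awl (tan handle, grey shaft) in the tin at scene (152,270) / top (383,192). Three yellow look-alikes stand around it. The empty stand is at scene (326,165) / top (158,204). I'll zoom in to get the awl's yaw.

```bash
python3 - <<'E'
from h import *
import pickle
cs={n:snap(n) for n in('scene','top')}
pickle.dump(cs,open('cs.pkl','wb'))
s,t=cs['scene']['img'],cs['top']['img']
f=lambda i,r,c,k,w,h:cv2.resize(i[r:r+h,c:c+w],(w*k,h*k),interpolation=cv2.INTER_CUBIC)
a=f(s,240,128,8,50,70); b=f(t,176,358,8,50,36); d=f(t,188,142,8,50,34)
out=np.hstack([a,np.vstack([b,d])]); print(out.shape)
cv2.imwrite('pics/z.png',out[:,:,::-1])
c=cs['scene']
for p,z in [((144.5,247),.204),((151.7,268),.109)]: print(at(c,p,z))
for nm,p,z in [('y1top',(125,241),.105),('y1base',(131,265),0),('y2',(120,286),.105),('y2b',(124,312),0),('y3',(142,308),.105),('y3b',(146,335),0)]: print(nm,at(c,p,z)[:2])
E
```

```text
(560, 800, 3)
[ 0.54669202 -0.35479417  0.204     ]
[ 0.54783829 -0.35366513  0.109     ]
y1top [ 0.42759062 -0.36786552]
y1base [ 0.43347823 -0.37634527]
y2 [ 0.54240391 -0.44085642]
y2b [ 0.55133491 -0.45893502]
y3 [ 0.62864237 -0.42652428]
y3b [ 0.64263896 -0.4441372 ]
```

View pics/z.png

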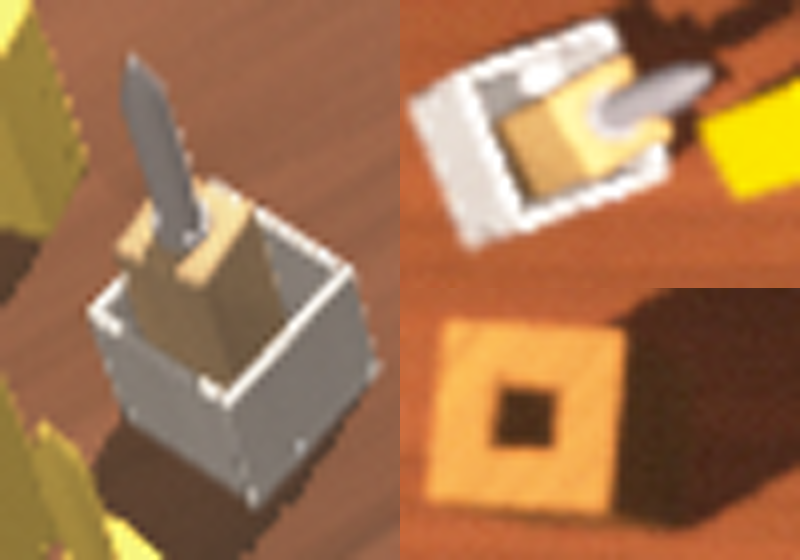

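```bash
python3 - <<'E'
from h import *
import pickle
cs=pickle.load(open('cs.pkl','rb'));t=cs['top'];s=cs['scene']
T=lambda x,y:(358+(x-400)/8-.5,176+y/8-.5); S=lambda x,y:(142+(x-400)/8-.5,188+(y-288)/8-.5); C=lambda x,y:(128+x/8-.5,240+y/8-.5)
def ang(a,b): d=b-a; return np.round([np.degrees(np.arctan2(d[1],d[0])),np.hypot(*d[:2])],3)
P=[at(t,T(*p),.109) for p in[(550,85),(632,55),(670,135),(590,170)]]
print(np.round(P,4),[ang(P[i],P[(i+1)%4]) for i in range(4)],np.mean(P,0))
P=[at(s,C(*p),.109) for p in[(118,248),(210,180),(253,205),(212,285)]]
print('scene',[ang(P[i],P[(i+1)%4]) for i in range(4)],np.mean(P,0))
P=[at(s,C(*p),.068) for p in[(92,310),(225,400),(352,268),(215,182)]]
print('tin scene',[ang(P[i],P[(i+1)%4]) for i in range(4)],np.mean(P,0))
P=[at(t,S(*p),.12) for p in[(440,318),(627,330),(612,512),(425,500)]]
print('stand',[ang(P[i],P[(i+1)%4]) for i in range(4)],np.mean(P,0))
print('hole',at(t,S(525,415),.12),at(s,(326.5,151),.12))
for r in search_frame('scene','stand_hole0')[:1]: print(at(s,r['pixel'],.12))
o=telemetry.get_obs();M=R.from_quat(o['tool_rot'],scalar_first=True).as_matrix();print(M.round(3))
E
```

```text
[[ 0.5575 -0.3358  0.109 ]
 [ 0.5676 -0.3662  0.109 ]
 [ 0.5382 -0.3777  0.109 ]
 [ 0.5263 -0.3481  0.109 ]] [array([-7.1513e+01,  3.2000e-02]), array([-1.58588e+02,  3.20000e-02]), array([1.11853e+02, 3.20000e-02]), array([21.413,  0.034])] [ 0.54738145 -0.35696146  0.109     ]
scene [array([9.6724e+01, 3.6000e-02]), array([2.0397e+01, 1.8000e-02]), array([-5.4806e+01,  3.1000e-02]), array([-1.50785e+02,  3.50000e-02])] [ 0.5491536  -0.35266987  0.109     ]
tin scene [array([17.816,  0.058]), array([1.06325e+02, 6.00000e-02]), array([-1.61418e+02,  6.00000e-02]), array([-7.2073e+01,  5.9000e-02])] [ 0.54750031 -0.35086199  0.068     ]
stand [array([-9.5233e+01,  6.7000e-02]), array([1.75687e+02, 6.50000e-02]), array([8.4799e+01, 6.6000e-02]), array([-3.825,  0.065])] [0.52327935 0.29190055 0.12      ]
hole [0.52315352 0.2922551  0.12      ] [0.51801813 0.29297484 0.12      ]
[0.56317279 0.25012626 0.12      ]
[[ 0.95   0.313  0.   ]
 [ 0.313 -0.95  -0.   ]
 [ 0.     0.    -1.   ]]
```

```bash
cat >> h.py <<'E'
def tool(d,closing):  # rotation with z=d, y~closing
    d=np.array(d,float)/np.linalg.norm(d); y=np.array(closing,float); y-=y@d*d; y/=np.linalg.norm(y)
    return np.column_stack([np.cross(y,d),y,d])
def go(p,M=None):
    o=telemetry.get_obs(); A=R.from_quat(o['tool_rot'],scalar_first=True).as_matrix()
    if M is None: M=A
    print('t',round(o['t'],2),'xyz',(A.T@(np.array(p)-o['eef_pos'])).round(4),'rot',np.degrees(R.from_matrix(A.T@M).as_rotvec()).round(2))
def st():
    o=telemetry.get_obs(); A=R.from_quat(o['tool_rot'],scalar_first=True).as_matrix()
    print('t',round(o['t'],2),'p',o['eef_pos'].round(4),'q',o['q'].round(2),'z',A[:,2].round(3),'y',A[:,1].round(3),'F',o['contact_force'].round(1),'w',round(o['gripper_width'],3),'g',round(o['grasp_force'],1))
E
python3 -m crank '[{"delta_rot":[0,0,0],"xyz":[0,0,-0.05],"fingers":-1},{"delta_rot":[0,0,0],"xyz":[0,0,-0.1],"fingers":-1},{"delta_rot":[0,0,0],"xyz":[0.37,-0.34,-0.17],"fingers":-1},{"delta_rot":[0,0,0],"xyz":[0.37,-0.34,-0.17],"fingers":-1},{"delta_rot":[0,0,0],"xyz":[0.37,-0.34,-0.17],"fingers":-1},{"delta_rot":[0,0,0],"xyz":[0.37,-0.34,-0.17],"fingers":-1},{"delta_rot":[0,0,0],"xyz":[0.37,-0.34,-0.17],"fingers":-1},{"delta_rot":[0,0,0],"xyz":[0.37,-0.34,-0.17],"fingers":-1},{"delta_rot":[0,0,0],"xyz":[0.37,-0.34,-0.17],"fingers":-1},{"delta_rot":[0,0,0],"xyz":[0.37,-0.34,-0.17],"fingers":-1}]'
python3 - <<'E'
from h import *
st()
p=telemetry.get_obs()['eef_pos']
# tangential tilt: right of radial
u=np.array([p[0],p[1],0])/np.hypot(*p[:2]); r=np.array([u[1],-u[0],0])
for a in (40,):
  a=np.radians(a)
  for s in (1,-1): go(p,tool(np.array([0,0,-1])*np.cos(a)+s*r*np.sin(a),R.from_quat(telemetry.get_obs()['tool_rot'],scalar_first=True).as_matrix()[:,1]))
E
```

```text
t: 2.45
eef_pos: [0.4051, -0.2931, 0.3871]
tool_rot: [0.0, 0.987, 0.159, 0.0]
contact_force: [0.8, 0.2, 0.3]
gripper_width: 0.997
grasp_force: 0.0
t 2.45 p [ 0.4051 -0.2931  0.3871] q [ 0.7   0.08 -0.21  1.73  0.02  1.33 -0.77] z [ 0.001 -0.001 -1.   ] y [ 0.313 -0.95   0.001] F [0.8 0.2 0.3] w 0.997 g 0.0
t 2.45 xyz [0. 0. 0.] rot [-21.42 -33.8   -6.59]
t 2.45 xyz [0. 0. 0.] rot [21.49 33.78 -6.61]
```

```bash

python3 -m crank '[{"delta_rot":[-21,-34,-7],"xyz":[0,0,0],"fingers":-1},{"delta_rot":[-21,-34,-7],"xyz":[0,0,0],"fingers":-1},{"delta_rot":[-21,-34,-7],"xyz":[0,0,0],"fingers":-1},{"delta_rot":[-21,-34,-7],"xyz":[0,0,0],"fingers":-1},{"delta_rot":[-21,-34,-7],"xyz":[0,0,0],"fingers":-1},{"delta_rot":[-21,-34,-7],"xyz":[0,0,0],"fingers":-1}]' >/dev/null
python3 - <<'E'
from h import *
st()
E
```

```text
t 3.05 p [ 0.406  -0.2923  0.3844] q [ 0.4   0.22 -0.33  1.76  0.64  1.61 -1.18] z [-0.381 -0.518 -0.766] y [ 0.503 -0.811  0.298] F [-0.9  1.1  0.1] w 1.002 g 0.0
```

```bash
cat > kin.py <<'E'
from h import *
import itertools
D=[([1.144,.477,.022,1.555,-.011,1.109,-.083],None,None)]
q1=np.array([1.14391207,.47699417,.02239488,1.55540451,-.01148579,1.10928194,-.08312296])
def zyz(q,s): return R.from_euler('ZYZYZYZ',[s[0]*q[0],q[1],s[1]*q[2],q[3],s[2]*q[4],q[5],s[3]*q[6]])
E
python3 - <<'E'
from kin import *
o=telemetry.get_obs()
A=[R.from_quat([1.93e-5,.987326583,.158701663,6e-6],scalar_first=True),R.from_quat(o['tool_rot'],scalar_first=True)]
Q=[q1,o['q']]
res=[]
for s in itertools.product([1,-1],repeat=4):
  for s5 in itertools.product([1,-1],repeat=3):
    f=lambda q:zyz([q[0],s5[0]*q[1],q[2],s5[1]*q[3],q[4],s5[2]*q[5],q[6]],s)
    # A_i = Z(a) f Z(b)
    for a in np.arange(0,360,30):
      Bs=[(R.from_euler('Z',a,degrees=True)*f(q)).inv()*X for q,X in zip(Q,A)]
      res.append((np.degrees((Bs[0].inv()*Bs[1]).magnitude()),s,s5,a,np.degrees(Bs[0].as_rotvec()).round(1)))
res.sort(key=lambda r:r[0])
for r in res[:6]: print(r)
E
```

```text
Traceback (most recent call last):
  File "kin.py", line 5, in zyz
    def zyz(q,s): return R.from_euler('ZYZYZYZ',[s[0]*q[0],q[1],s[1]*q[2],q[3],s[2]*q[4],q[5],s[3]*q[6]])
                         ~~~~~~~~~~~~^^^^^^^^^^^^^^^^^^^^^^^^^^^^^^^^^^^^^^^^^^^^^^^^^^^^^^^^^^^^^^^^^^^^
  File "scipy/spatial/transform/_rotation.pyx", line 1413, in scipy.spatial.transform._rotation.Rotation.from_euler
ValueError: Expected axis specification to be a non-empty string of upto 3 characters, got ZYZYZYZ
```

```bash
cat > kin.py <<'E'
from h import *
import itertools
q1=np.array([1.14391207,.47699417,.02239488,1.55540451,-.01148579,1.10928194,-.08312296])
def zyz(q,s):
    e=R.from_euler; return e('ZYZ',[s[0]*q[0],q[1],s[1]*q[2]])*e('YZY',[q[3],s[2]*q[4],q[5]])*e('Z',s[3]*q[6])
E
python3 - <<'E'
from kin import *
o=telemetry.get_obs()
A=[R.from_quat([1.93e-5,.987326583,.158701663,6e-6],scalar_first=True),R.from_quat(o['tool_rot'],scalar_first=True)]
Q=[q1,o['q']]
res=[]
for s in itertools.product([1,-1],repeat=4):
  for s5 in itertools.product([1,-1],repeat=3):
    f=lambda q:zyz([q[0],s5[0]*q[1],q[2],s5[1]*q[3],q[4],s5[2]*q[5],q[6]],s)
    for a in np.arange(0,360,30):
      Bs=[(R.from_euler('Z',a,degrees=True)*f(q)).inv()*X for q,X in zip(Q,A)]
      res.append((np.degrees((Bs[0].inv()*Bs[1]).magnitude()),s,s5,a,np.degrees(Bs[0].as_rotvec()).round(1)))
res.sort(key=lambda r:r[0])
for r in res[:6]: print(r)
E
```

```text
(np.float64(5.142901315951767e-05), (-1, -1, -1, -1), (1, 1, 1), np.int64(0), array([ 0., -0., 90.]))
(np.float64(5.142901316034946e-05), (-1, -1, -1, -1), (-1, -1, -1), np.int64(180), array([ -0.,  -0., -90.]))
(np.float64(9.189894499615182), (-1, -1, 1, 1), (-1, 1, -1), np.int64(150), array([155. , -89.5,  -2.3]))
(np.float64(9.189894499615187), (-1, -1, 1, 1), (1, -1, 1), np.int64(330), array([ 89.3, 154.6,   1.6]))
(np.float64(9.757734207250557), (-1, -1, -1, 1), (1, -1, 1), np.int64(150), array([-153.7,   89.8,   -1.2]))
(np.float64(9.757734207250575), (-1, -1, -1, 1), (-1, 1, -1), np.int64(330), array([ -90.4, -154.7,    3.1]))
```

```bash
cat >> kin.py <<'E'
e=R.from_euler
def frames(q):
    r1=e('Z',-q[0]);r2=r1*e('YZ',[q[1],-q[2]]);r4=r2*e('YZ',[q[3],-q[4]]);r6=r4*e('YZ',[q[5],-q[6]])*e('Z',np.pi/2)
    return r1,r2,r4,r6
E
python3 - <<'E'
from kin import *
o=telemetry.get_obs()
Q=[q1,[ 0.7,0.08,-0.21,1.73,0.02,1.33,-0.77],o['q']];P=[[0.21156547,-0.6410091,0.23130981],[0.4051,-0.2931,0.3871],o['eef_pos']]
rows=[];b=[]
for q,p in zip(Q,P):
    r1,r2,r4,r6=frames(q); z=np.array([0,0,1.])
    rows.append(np.column_stack([z]+[r.apply(z) for r in (r2,r4,r6)])); b.append(p)
A=np.vstack(rows);b=np.hstack(b)
x,res,_,sv=np.linalg.lstsq(A,b,rcond=None); print(x,(A@x-b).round(4),sv)
E
```

```text
[0.34052761 0.56166962 0.47100428 0.40743826] [ 0.0602  0.0181 -0.009   0.0346  0.0485 -0.0049 -0.0141  0.0164  0.0139] [2.96136242 1.68936988 0.58789057 0.17534738]
```

```bash
cat >> kin.py <<'E'
def wrist(q4,M):
    q=list(q4); b=e('Z',-q[0])*e('YZ',[q[1],-q[2]])*e('Y',q[3])
    W=b.inv()*R.from_matrix(M)*e('Z',-np.pi/2)
    a=W.as_euler('ZYZ'); return np.array([-a[0],a[1],-a[2]])
E
python3 - <<'E'
from kin import *
for al in (0,20,30):
  a=np.radians(al); f=np.radians(-70)
  d=[np.cos(f)*np.cos(a),np.sin(f)*np.cos(a),-np.sin(a)]
  for s in (1,-1):
    M=tool(d,[-s*np.sin(f),s*np.cos(f),0])
    for q4 in ([.5,.4,-.3,2.1],[.6,.5,0,2.2],[.2,.5,0,2.2],[.3,.3,-.5,2.0]): print(al,s,q4,wrist(q4,M).round(2))
E
```

```text
0 1 [0.5, 0.4, -0.3, 2.1] [ 2.1   1.31 -0.95]
0 1 [0.6, 0.5, 0, 2.2] [ 2.47  1.22 -1.3 ]
0 1 [0.2, 0.5, 0, 2.2] [ 2.08  1.35 -1.19]
0 1 [0.3, 0.3, -0.5, 2.0] [ 1.79  1.53 -0.69]
0 -1 [0.5, 0.4, -0.3, 2.1] [2.1  1.31 2.19]
0 -1 [0.6, 0.5, 0, 2.2] [2.47 1.22 1.84]
0 -1 [0.2, 0.5, 0, 2.2] [2.08 1.35 1.95]
0 -1 [0.3, 0.3, -0.5, 2.0] [1.79 1.53 2.46]
20 1 [0.5, 0.4, -0.3, 2.1] [ 1.87  1.04 -0.86]
20 1 [0.6, 0.5, 0, 2.2] [ 2.35  0.88 -1.24]
20 1 [0.2, 0.5, 0, 2.2] [ 1.93  1.03 -1.13]
20 1 [0.3, 0.3, -0.5, 2.0] [ 1.51  1.31 -0.65]
20 -1 [0.5, 0.4, -0.3, 2.1] [1.87 1.04 2.28]
20 -1 [0.6, 0.5, 0, 2.2] [2.35 0.88 1.9 ]
20 -1 [0.2, 0.5, 0, 2.2] [1.93 1.03 2.01]
20 -1 [0.3, 0.3, -0.5, 2.0] [1.51 1.31 2.5 ]
30 1 [0.5, 0.4, -0.3, 2.1] [ 1.72  0.91 -0.78]
30 1 [0.6, 0.5, 0, 2.2] [ 2.27  0.72 -1.18]
30 1 [0.2, 0.5, 0, 2.2] [ 1.83  0.87 -1.07]
30 1 [0.3, 0.3, -0.5, 2.0] [ 1.36  1.21 -0.6 ]
30 -1 [0.5, 0.4, -0.3, 2.1] [1.72 0.91 2.36]
30 -1 [0.6, 0.5, 0, 2.2] [2.27 0.72 1.96]
30 -1 [0.2, 0.5, 0, 2.2] [1.83 0.87 2.07]
30 -1 [0.3, 0.3, -0.5, 2.0] [1.36 1.21 2.54]
```

```bash
cat >> h.py <<'E'
def dirv(az,al):
    f,a=np.radians([az,al]); return np.array([np.cos(f)*np.cos(a),np.sin(f)*np.cos(a),-np.sin(a)])
AWL=np.array([.547,-.356,.092]); D1=dirv(-70,15); M1=tool(D1,[.94,.342,0])
E
python3 - <<'E'
from h import *
go(AWL+D1*(.024-.15)+[0,0,.2],M1)
E
```

```text
t 3.05 xyz [ 0.1249 -0.0089 -0.0183] rot [-56.19 -20.28 -55.86]
```

```bash

python3 -m crank '[{"delta_rot":[-56.2,-20.3,-55.9],"xyz":[0.125,-0.009,-0.018],"fingers":-1},{"delta_rot":[-56.2,-20.3,-55.9],"xyz":[0.125,-0.009,-0.018],"fingers":-1},{"delta_rot":[-56.2,-20.3,-55.9],"xyz":[0.125,-0.009,-0.018],"fingers":-1},{"delta_rot":[-56.2,-20.3,-55.9],"xyz":[0.125,-0.009,-0.018],"fingers":-1},{"delta_rot":[-56.2,-20.3,-55.9],"xyz":[0.125,-0.009,-0.018],"fingers":-1},{"delta_rot":[-56.2,-20.3,-55.9],"xyz":[0.125,-0.009,-0.018],"fingers":-1},{"delta_rot":[-56.2,-20.3,-55.9],"xyz":[0.125,-0.009,-0.018],"fingers":-1},{"delta_rot":[-56.2,-20.3,-55.9],"xyz":[0.125,-0.009,-0.018],"fingers":-1},{"delta_rot":[-56.2,-20.3,-55.9],"xyz":[0.125,-0.009,-0.018],"fingers":-1},{"delta_rot":[-56.2,-20.3,-55.9],"xyz":[0.125,-0.009,-0.018],"fingers":-1}]' >/dev/null
python3 - <<'E'
from h import *
st();go(AWL+D1*(.024-.15)+[0,0,.2],M1);go(AWL+D1*(.024-.15),M1)
E
```

```text
t 4.05 p [ 0.5025 -0.2468  0.3267] q [ 0.13  0.3  -0.47  2.29  1.52  1.45 -0.98] z [ 0.325 -0.91  -0.256] y [ 0.942  0.336 -0.001] F [-0.5  0.4  0. ] w 0.995 g 0.0
t 4.05 xyz [ 0.003   0.0045 -0.0033] rot [-0.36  0.17 -0.03]
t 4.05 xyz [0.1963 0.0047 0.0479] rot [-0.36  0.17 -0.03]
```

```bash

python3 -m crank '[{"delta_rot":[-0.4,0.2,0],"xyz":[0.05,0.005,0.01],"fingers":-1},{"delta_rot":[-0.4,0.2,0],"xyz":[0.1,0.005,0.022],"fingers":-1},{"delta_rot":[-0.4,0.2,0],"xyz":[0.15,0.005,0.035],"fingers":-1},{"delta_rot":[-0.4,0.2,0],"xyz":[0.196,0.005,0.048],"fingers":-1},{"delta_rot":[-0.4,0.2,0],"xyz":[0.196,0.005,0.048],"fingers":-1},{"delta_rot":[-0.4,0.2,0],"xyz":[0.196,0.005,0.048],"fingers":-1}]' >/dev/null
python3 - <<'E'
from h import *
st();go(AWL+D1*.024,M1)
s=snap('scene');t=snap('top')
out=np.hstack([cv2.resize(s['img'][170:370,60:260],(400,400),interpolation=2),cv2.resize(t['img'][110:260,290:440],(400,400),interpolation=2)])
cv2.imwrite('pics/a1.png',out[:,:,::-1])
E
```

```text
t 4.65 p [ 0.5078 -0.2411  0.1252] q [ 0.06  0.79 -0.41  2.3   1.68  1.58 -1.45] z [ 0.328 -0.908 -0.259] y [0.941 0.339 0.002] F [ 0.2 -0.6  1.6] w 1.002 g 0.0
t 4.65 xyz [ 0.0007 -0.0021  0.1499] rot [-0.13 -0.   -0.15]
```

View pics/a1.png

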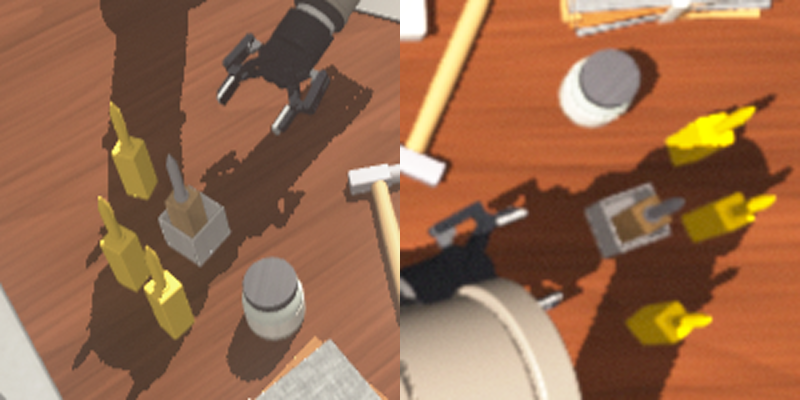

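Gripper is level and aligned with the awl, clear of the yellow ones (image right: awl at about (640,215), fingers at (450,260)). Approaching and closing.

```bash

python3 -m crank '[{"delta_rot":[0,0,0],"xyz":[0,-0.002,0.05],"fingers":-1},{"delta_rot":[0,0,0],"xyz":[-0.002,-0.002,0.1],"fingers":-1},{"delta_rot":[0,0,0],"xyz":[-0.002,-0.002,0.13],"fingers":-1},{"delta_rot":[0,0,0],"xyz":[-0.002,-0.002,0.15],"fingers":-1},{"delta_rot":[0,0,0],"xyz":[-0.002,-0.002,0.15],"fingers":-1},{"delta_rot":[0,0,0],"xyz":[-0.002,-0.002,0.15],"fingers":0.6},{"delta_rot":[0,0,0],"xyz":[-0.002,-0.002,0.15],"fingers":1},{"delta_rot":[0,0,0],"xyz":[-0.002,-0.002,0.15],"fingers":1},{"delta_rot":[0,0,0],"xyz":[-0.002,-0.002,0.15],"fingers":1},{"delta_rot":[0,0,0],"xyz":[-0.002,-0.002,0.15],"fingers":1}]' 50
python3 - <<'E'
from h import *
st()
E
```

```text
t: 5.75
eef_pos: [0.5572, -0.3761, 0.0889]
tool_rot: [0.501, 0.456, 0.649, -0.347]
contact_force: [-1.1, 3.2, 6.9]
gripper_width: 0.393
grasp_force: 54.0
t 5.75 p [ 0.5572 -0.3761  0.0889] q [ 0.25  0.86 -0.25  2.18  1.98  1.43 -1.39] z [ 0.334 -0.907 -0.258] y [0.939 0.344 0.005] F [-1.1  3.2  6.9] w 0.393 g 54.0
```

```bash

python3 -m crank '[{"delta_rot":[0,0,0],"xyz":[-0.029,0,-0.008],"fingers":1},{"delta_rot":[0,0,0],"xyz":[-0.077,0,-0.021],"fingers":1},{"delta_rot":[0,0,0],"xyz":[-0.125,0,-0.033],"fingers":1},{"delta_rot":[0,0,0],"xyz":[-0.174,0,-0.046],"fingers":1},{"delta_rot":[0,0,0],"xyz":[-0.213,0,-0.057],"fingers":1},{"delta_rot":[0,0,0],"xyz":[-0.213,0,-0.057],"fingers":1},{"delta_rot":[0,0,0],"xyz":[-0.213,0,-0.057],"fingers":1}]' 60
cat >> h.py <<'E'
def place(a,w,G,depth=.021):
    w=np.array(w)/np.linalg.norm(w); h=np.cross([0,0,1],w); h/=np.linalg.norm(h)
    best=None
    for s in (1,-1):
        M=R.align_vectors([w,s*h],[a,[0,1,0]],weights=[10,1])[0].as_matrix()
        if best is None or M[2,2]<best[2,2]: best=M
    return np.array(G)+depth*best[:,2],best
def cur(): return R.from_quat(telemetry.get_obs()['tool_rot'],scalar_first=True).as_matrix()
E
python3 - <<'E'
from h import *
st(); a=cur().T@[0,0,1]; print(a)
p,M=place(a,dirv(170,-6),[.5,-.02,.2]); print(p,M.round(3)); go(p,M)
E
```

```text
t: 6.45
eef_pos: [0.5554, -0.3772, 0.3089]
tool_rot: [0.5, 0.456, 0.649, -0.347]
contact_force: [-1.5, 0.2, -1.9]
gripper_width: 0.394
grasp_force: 60.4
t 6.45 p [ 0.5554 -0.3772  0.3089] q [ 0.28  0.38 -0.28  2.19  1.79  1.24 -0.96] z [ 0.332 -0.907 -0.259] y [0.939 0.343 0.006] F [-1.5  0.2 -1.9] w 0.394 g 60.4
[-0.96573985  0.00590915 -0.25944484]
[ 0.50324339 -0.02060162  0.1792607 ] [[ 0.972 -0.179  0.154]
 [-0.177 -0.984 -0.029]
 [ 0.157  0.001 -0.988]]
t 6.45 xyz [ 0.2171  0.0724 -0.307 ] rot [ 69.5   48.58 106.82]
```

```bash

python3 -m crank '[{"delta_rot":[35,24,53],"xyz":[0.1,0.03,-0.2],"fingers":1},{"delta_rot":[35,24,53],"xyz":[0.1,0.03,-0.2],"fingers":1},{"delta_rot":[35,24,53],"xyz":[0.1,0.03,-0.2],"fingers":1},{"delta_rot":[35,24,53],"xyz":[0.1,0.03,-0.2],"fingers":1},{"delta_rot":[35,24,53],"xyz":[0.1,0.03,-0.2],"fingers":1},{"delta_rot":[35,24,53],"xyz":[0.1,0.03,-0.2],"fingers":1},{"delta_rot":[35,24,53],"xyz":[0.1,0.03,-0.2],"fingers":1},{"delta_rot":[35,24,53],"xyz":[0.1,0.03,-0.2],"fingers":1},{"delta_rot":[35,24,53],"xyz":[0.1,0.03,-0.2],"fingers":1}]' >/dev/null
python3 - <<'E'
from h import *
st()
a=np.array([-.9657,.0059,-.2594])
p,M=place(a,dirv(170,-6),[.5,-.02,.2]); go(p,M)
E
```

```text
t 7.35 p [ 0.5087 -0.1633  0.2631] q [ 0.17  0.35 -0.46  1.9   0.81  1.38 -1.48] z [-0.089 -0.649 -0.756] y [ 0.691 -0.587  0.422] F [ 0.2 -0.9 -1.6] w 0.388 g 60.5
t 7.35 xyz [ 0.1073 -0.1229 -0.0287] rot [34.81 25.06 53.21]
```

```bash

python3 -m crank '[{"delta_rot":[34.8,25,53.2],"xyz":[0.107,-0.123,-0.029],"fingers":1},{"delta_rot":[34.8,25,53.2],"xyz":[0.107,-0.123,-0.029],"fingers":1},{"delta_rot":[34.8,25,53.2],"xyz":[0.107,-0.123,-0.029],"fingers":1},{"delta_rot":[34.8,25,53.2],"xyz":[0.107,-0.123,-0.029],"fingers":1},{"delta_rot":[34.8,25,53.2],"xyz":[0.107,-0.123,-0.029],"fingers":1},{"delta_rot":[34.8,25,53.2],"xyz":[0.107,-0.123,-0.029],"fingers":1},{"delta_rot":[34.8,25,53.2],"xyz":[0.107,-0.123,-0.029],"fingers":1},{"delta_rot":[34.8,25,53.2],"xyz":[0.107,-0.123,-0.029],"fingers":1},{"delta_rot":[34.8,25,53.2],"xyz":[0.107,-0.123,-0.029],"fingers":1},{"delta_rot":[34.8,25,53.2],"xyz":[0.107,-0.123,-0.029],"fingers":1}]' >/dev/null
python3 - <<'E'
from h import *
st()
a=np.array([-.9657,.0059,-.2594]); print('awl',cur()@a)
p,M=place(a,dirv(170,-6),[.5,-.02,.029]); print(p);go(p,M)
s=snap('scene','lay.png')
cv2.imwrite('pics/lay.png',cv2.resize(s['img'][120:320,180:380],(600,600),interpolation=2)[:,:,::-1])
E
```

```text
t 8.35 p [ 0.5009 -0.0184  0.1788] q [ 0.34  0.22 -0.51  2.1   0.25  0.72 -2.07] z [ 0.149 -0.03  -0.988] y [-0.169 -0.986  0.004] F [-0.3  0.2 -1.6] w 0.39 g 60.5
awl [-0.98044718  0.1630912   0.1096551 ]
[ 0.50324272 -0.02060145  0.00826059]
t 8.35 xyz [-0.0233  0.001   0.169 ] rot [0.14 0.29 0.58]
```

View pics/lay.png

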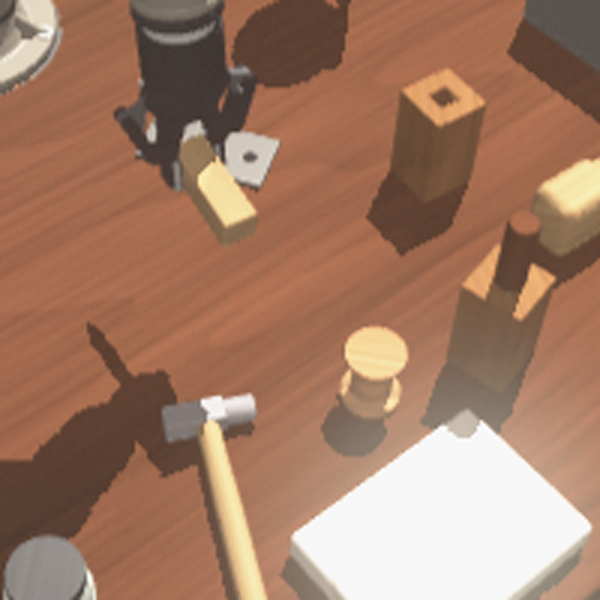

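Awl held level, butt outward at (235,215) in the crop, with clear bench beneath. Lowering and releasing.

```bash

python3 -m crank '[{"delta_rot":[0,0,0],"xyz":[-0.007,0,0.05],"fingers":1},{"delta_rot":[0,0,0],"xyz":[-0.014,0,0.1],"fingers":1},{"delta_rot":[0,0,0],"xyz":[-0.02,0,0.14],"fingers":1},{"delta_rot":[0,0,0],"xyz":[-0.023,0,0.16],"fingers":1},{"delta_rot":[0,0,0],"xyz":[-0.023,0,0.168],"fingers":1},{"delta_rot":[0,0,0],"xyz":[-0.023,0,0.169],"fingers":1},{"delta_rot":[0,0,0],"xyz":[-0.023,0,0.169],"fingers":1}]'
python3 -m crank '[{"delta_rot":[0,0,0],"xyz":[0,0,0],"fingers":-0.2},{"delta_rot":[0,0,0],"xyz":[0,0,0],"fingers":-0.5},{"delta_rot":[0,0,0],"xyz":[0,0,0],"fingers":-1},{"delta_rot":[0,0,0],"xyz":[0,0,0],"fingers":-1},{"delta_rot":[0,0,0],"xyz":[0,0,0],"fingers":-1},{"delta_rot":[0,0,0],"xyz":[0.007,0,-0.05],"fingers":-1},{"delta_rot":[0,0,0],"xyz":[0.014,0,-0.1],"fingers":-1},{"delta_rot":[0,0,0],"xyz":[0.025,0,-0.16],"fingers":-1},{"delta_rot":[0,0,0],"xyz":[0.025,0,-0.16],"fingers":-1}]'
```

```text
t: 9.1
eef_pos: [0.5074, -0.0185, 0.0105]
tool_rot: [0.007, 0.993, -0.086, 0.079]
contact_force: [0.0, 0.6, -2.3]
gripper_width: 0.391
grasp_force: 60.4
t: 10.0
eef_pos: [0.509, -0.0187, 0.1773]
tool_rot: [0.007, 0.993, -0.087, 0.083]
contact_force: [0.7, -1.0, -0.0]
gripper_width: 1.001
grasp_force: 0.0
```

```bash

python3 -m crank '[{"delta_rot":[0,0,-80],"xyz":[0,0,-0.03],"fingers":-1},{"delta_rot":[0,0,-80],"xyz":[0,0,-0.03],"fingers":-1},{"delta_rot":[0,0,-80],"xyz":[0,0,-0.03],"fingers":-1},{"delta_rot":[0,0,-80],"xyz":[0,0,-0.03],"fingers":-1},{"delta_rot":[0,0,-80],"xyz":[0,0,-0.03],"fingers":-1},{"delta_rot":[0,0,-80],"xyz":[0,0,-0.03],"fingers":-1},{"delta_rot":[0,0,-80],"xyz":[0,0,-0.03],"fingers":-1},{"delta_rot":[0,0,-80],"xyz":[0,0,-0.03],"fingers":-1},{"delta_rot":[0,0,-80],"xyz":[0,0,-0.03],"fingers":-1},{"delta_rot":[0,0,-80],"xyz":[0,0,-0.03],"fingers":-1}]' >/dev/null
cat >> h.py <<'E'
def regrasp(az,G,lean=15,depth=.021):
    ev=dirv(az,0); l=np.radians(lean); t=np.sin(l)*ev+np.array([0,0,-np.cos(l)])
    x=ev-(ev@t)*t; x/=np.linalg.norm(x); M=np.column_stack([x,np.cross(t,x),t]); return np.array(G)+depth*t,M
E
python3 - <<'E'
from h import *
st(); p,M=regrasp(170.6,[.504,-.018,.15]); go(p,M)
s=snap('scene'); t=snap('top')
for n,c in(('scene',s),('top',t)):
  for r in cut_out(n,'awl')[:4]:
    m=r['pixels']; v=np.argwhere(m)[:,::-1].astype(float)
    w=np.array([at(c,q,.017)[:2] for q in v]); print(n,round(r['score'],2),len(v),w.mean(0).round(3), cv2.minAreaRect(w.astype(np.float32)))
out=np.hstack([cv2.resize(s['img'][120:270,180:330],(400,400),interpolation=2),cv2.resize(t['img'][150:300,190:340],(400,400),interpolation=2)])
cv2.imwrite('pics/r1.png',out[:,:,::-1])
E
```

```text
t 11.0 p [ 0.5008 -0.0185  0.2007] q [ 0.59  0.23 -0.8   2.07  0.31  0.79 -0.73] z [ 0.153 -0.028 -0.988] y [ 0.929 -0.336  0.154] F [-0.2 -0.4  0.8] w 0.995 g 0.0
t 11.0 xyz [-0.0012 -0.0134  0.0698] rot [ 20.83  17.62 -98.73]
scene 0.89 538 [ 0.392 -0.367] ((0.3715810477733612, -0.3632068932056427), (0.046987030655145645, 0.1765945851802826), 80.23870849609375)
scene 0.68 519 [ 0.527 -0.022] ((0.5057531595230103, -0.017143376171588898), (0.04596007615327835, 0.18671134114265442), 79.8167953491211)
scene 0.63 643 [ 0.509 -0.443] ((0.4983210563659668, -0.44103825092315674), (0.04948769509792328, 0.15020114183425903), 84.23899841308594)
scene 0.63 860 [ 0.536 -0.349] ((0.5363266468048096, -0.347909539937973), (0.09687276184558868, 0.08301778137683868), 16.61388397216797)
top 0.68 348 [ 0.432 -0.395] ((0.4314365088939667, -0.3994356393814087), (0.09586530923843384, 0.046022817492485046), 88.46566009521484)
top 0.61 24 [ 0.586 -0.023] ((0.5850642919540405, -0.022892318665981293), (0.012553533539175987, 0.015878858044743538), 88.38511657714844)
top 0.6 348 [ 0.555 -0.473] ((0.556605339050293, -0.48114901781082153), (0.04024486988782883, 0.11032277345657349), 16.798479080200195)
top 0.4 1292 [0.68  0.409] ((0.6817957162857056, 0.4115039110183716), (0.21063487231731415, 0.06472977995872498), 88.46147155761719)
```

View pics/r1.png

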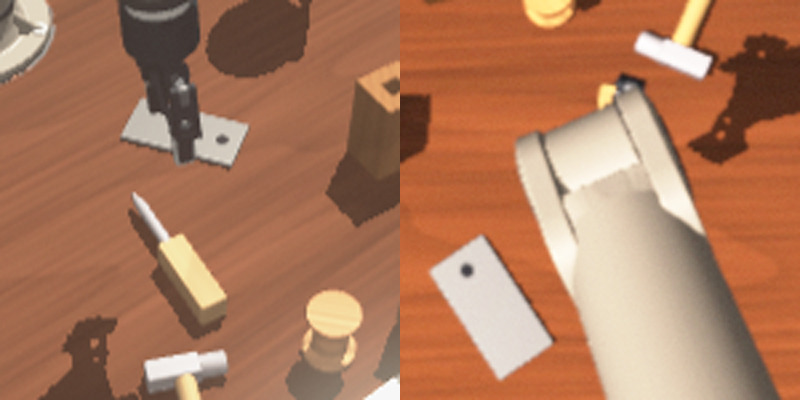

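The awl lies flat: in the left crop the point is at (135,197) and the butt at about (210,300), yaw about 170° as intended. Turning to the reversed grasp.

```bash

python3 -m crank '[{"delta_rot":[20.8,17.6,-98.7],"xyz":[0,0,0],"fingers":-1},{"delta_rot":[20.8,17.6,-98.7],"xyz":[0,0,0],"fingers":-1},{"delta_rot":[20.8,17.6,-98.7],"xyz":[0,0,0],"fingers":-1},{"delta_rot":[20.8,17.6,-98.7],"xyz":[0,0,0],"fingers":-1},{"delta_rot":[20.8,17.6,-98.7],"xyz":[0,0,0],"fingers":-1},{"delta_rot":[20.8,17.6,-98.7],"xyz":[0,0,0],"fingers":-1},{"delta_rot":[20.8,17.6,-98.7],"xyz":[0,0,0],"fingers":-1},{"delta_rot":[20.8,17.6,-98.7],"xyz":[0,0,0],"fingers":-1},{"delta_rot":[20.8,17.6,-98.7],"xyz":[0,0,0],"fingers":-1},{"delta_rot":[20.8,17.6,-98.7],"xyz":[0,0,0],"fingers":-1}]' >/dev/null
python3 -m crank '[{"delta_rot":[4,3,-18],"xyz":[0,0,0],"fingers":-1},{"delta_rot":[4,3,-18],"xyz":[0,0,0],"fingers":-1},{"delta_rot":[4,3,-18],"xyz":[0,0,0],"fingers":-1}]' >/dev/null
python3 - <<'E'
from h import *
st(); p,M=regrasp(170.2,[.5286,-.022,.028]); print(p); go(p+[0,0,.06],M); go(p,M)
s=snap('scene'); print(at(s,(230.6,193.9),.017))
E
```

```text
t 12.5 p [ 0.5016 -0.0176  0.2008] q [ 0.74  0.63 -1.13  1.76  0.45  1.36  0.92] z [-0.26   0.034 -0.965] y [0.128 0.992 0.   ] F [-0.  -0.1  0.7] w 1.001 g 0.0
[ 0.52324411 -0.02107488  0.00771556]
t 12.5 xyz [-0.056  -0.0007  0.1227] rot [-0.64 -0.19  2.38]
t 12.5 xyz [-0.0718 -0.0007  0.1806] rot [-0.64 -0.19  2.38]
[ 0.40324903 -0.00316385  0.017     ]
```

```bash

python3 -m crank '[{"delta_rot":[-0.6,-0.2,2.4],"xyz":[-0.02,0,0.04],"fingers":-1},{"delta_rot":[-0.6,-0.2,2.4],"xyz":[-0.04,0,0.08],"fingers":-1},{"delta_rot":[-0.6,-0.2,2.4],"xyz":[-0.056,0,0.122],"fingers":-1},{"delta_rot":[-0.6,-0.2,2.4],"xyz":[-0.064,0,0.15],"fingers":-1},{"delta_rot":[-0.6,-0.2,2.4],"xyz":[-0.069,0,0.17],"fingers":-1},{"delta_rot":[-0.6,-0.2,2.4],"xyz":[-0.072,0,0.18],"fingers":-1},{"delta_rot":[-0.6,-0.2,2.4],"xyz":[-0.072,0,0.18],"fingers":-1}]'
python3 -m crank '[{"delta_rot":[0,0,0],"xyz":[0,0,0],"fingers":0.6},{"delta_rot":[0,0,0],"xyz":[0,0,0],"fingers":1},{"delta_rot":[0,0,0],"xyz":[0,0,0],"fingers":1},{"delta_rot":[0,0,0],"xyz":[0,0,0],"fingers":1},{"delta_rot":[0,0,0],"xyz":[0,0,0],"fingers":1},{"delta_rot":[0,0,0],"xyz":[0,0,0],"fingers":1}]' 60
python3 - <<'E'
from h import *
st()
E
```

```text
t: 13.25
eef_pos: [0.5233, -0.0215, 0.0085]
tool_rot: [-0.13, 0.087, 0.988, 0.01]
contact_force: [-0.4, 0.0, -0.8]
gripper_width: 0.999
grasp_force: 0.0
t: 13.85
eef_pos: [0.5246, -0.0213, 0.0101]
tool_rot: [-0.128, 0.086, 0.988, 0.01]
contact_force: [0.8, -0.3, 6.4]
gripper_width: 0.39
grasp_force: 60.2
t 13.85 p [ 0.5246 -0.0213  0.0101] q [ 0.61  0.88 -0.93  1.82  0.67  1.1   0.78] z [-0.252  0.043 -0.967] y [ 0.173  0.985 -0.002] F [ 0.8 -0.3  6.4] w 0.39 g 60.2
```

```bash

python3 - <<'E'
from h import *
go([.5246,-.0213,.2]); go([.45,.22,.36])
A=cur(); a=A.T@dirv(170.2,0); print(a)
E
python3 -m crank '[{"delta_rot":[0,0,0],"xyz":[0.01,0,-0.04],"fingers":1},{"delta_rot":[0,0,0],"xyz":[0.023,0,-0.09],"fingers":1},{"delta_rot":[0,0,0],"xyz":[0.035,0,-0.14],"fingers":1},{"delta_rot":[0,0,0],"xyz":[0.047,0,-0.184],"fingers":1},{"delta_rot":[0,0,0],"xyz":[0.047,0,-0.184],"fingers":1}]'
```

```text
t 13.85 xyz [ 0.0485 -0.0003 -0.1836] rot [0. 0. 0.]
t 13.85 xyz [ 0.2008  0.2242 -0.3092] rot [0. 0. 0.]
[ 0.96680816 -0.00258039  0.25549036]
t: 14.35
eef_pos: [0.5288, -0.0198, 0.2052]
tool_rot: [-0.124, 0.086, 0.988, 0.011]
contact_force: [0.8, 1.1, -1.8]
gripper_width: 0.387
grasp_force: 60.1
```

```bash

python3 -m crank '[{"delta_rot":[0,0,0],"xyz":[0.15,0.224,-0.125],"fingers":1},{"delta_rot":[0,0,0],"xyz":[0.15,0.224,-0.125],"fingers":1},{"delta_rot":[0,0,0],"xyz":[0.15,0.224,-0.125],"fingers":1},{"delta_rot":[0,0,0],"xyz":[0.15,0.224,-0.125],"fingers":1},{"delta_rot":[0,0,0],"xyz":[0.15,0.224,-0.125],"fingers":1},{"delta_rot":[0,0,0],"xyz":[0.15,0.224,-0.125],"fingers":1},{"delta_rot":[0,0,0],"xyz":[0.15,0.224,-0.125],"fingers":1},{"delta_rot":[0,0,0],"xyz":[0.15,0.224,-0.125],"fingers":1}]'>/dev/null
cat >> h.py <<'E'
A2=np.array([.9668,-.0026,.2555])  # awl z in tool, second grasp
def insert(psi,G,depth=.021):
    f=np.radians(psi); e1=np.array([0,0,-1.]); y=np.array([-np.sin(f),np.cos(f),0])
    M=min((R.align_vectors([e1,s*y],[A2,[0,1,0]],weights=[10,1])[0].as_matrix() for s in(1,-1)),key=lambda M:-M[:,2]@dirv(psi,0))
    return np.array(G)+depth*M[:,2],M
E
python3 - <<'E'
from h import *
from kin import wrist
st()
for psi in (-30,-10,10,25):
    p,M=insert(psi,[.522,.292,.36]); print(psi,p.round(3),M[:,2].round(2),wrist(telemetry.get_obs()['q'][:4],M).round(2)); go(p,M)
E
```

```text
t 15.15 p [0.4527 0.2197 0.3577] q [ 0.42  0.47 -1.23  1.6   0.23  1.53  0.56] z [-0.253  0.041 -0.967] y [ 0.17   0.985 -0.002] F [ 0.8 -0.5 -2.1] w 0.384 g 60.3
-30 [0.54  0.282 0.355] [ 0.84 -0.48 -0.26] [ 1.79  1.35 -0.13]
t 15.15 xyz [-0.0733  0.076  -0.0164] rot [ 11.03 -89.02  19.54]
-10 [0.542 0.288 0.355] [ 0.95 -0.17 -0.26] [ 1.82  1.01 -0.05]
t 15.15 xyz [-0.0745  0.083  -0.0168] rot [ -0.13 -90.04   0.36]
10 [0.542 0.296 0.355] [ 0.95  0.17 -0.26] [1.83 0.68 0.04]
t 15.15 xyz [-0.0734  0.0899 -0.0165] rot [-11.29 -89.06 -18.83]
25 [0.54  0.301 0.355] [ 0.88  0.41 -0.26] [1.78 0.42 0.14]
t 15.15 xyz [-0.071   0.0946 -0.0159] rot [-19.61 -87.01 -33.16]
```

```bash

python3 -m crank '[{"delta_rot":[5.5,-89.5,10],"xyz":[-0.074,0.08,-0.017],"fingers":1},{"delta_rot":[5.5,-89.5,10],"xyz":[-0.074,0.08,-0.017],"fingers":1},{"delta_rot":[5.5,-89.5,10],"xyz":[-0.074,0.08,-0.017],"fingers":1},{"delta_rot":[5.5,-89.5,10],"xyz":[-0.074,0.08,-0.017],"fingers":1},{"delta_rot":[5.5,-89.5,10],"xyz":[-0.074,0.08,-0.017],"fingers":1},{"delta_rot":[5.5,-89.5,10],"xyz":[-0.074,0.08,-0.017],"fingers":1},{"delta_rot":[5.5,-89.5,10],"xyz":[-0.074,0.08,-0.017],"fingers":1},{"delta_rot":[5.5,-89.5,10],"xyz":[-0.074,0.08,-0.017],"fingers":1},{"delta_rot":[5.5,-89.5,10],"xyz":[-0.074,0.08,-0.017],"fingers":1},{"delta_rot":[5.5,-89.5,10],"xyz":[-0.074,0.08,-0.017],"fingers":1}]'>/dev/null
python3 - <<'E'
from h import *
st(); p,M=insert(-20,[.522,.292,.36]); go(p,M)
E
```

```text
t 16.15 p [0.5421 0.2832 0.355 ] q [-0.39  0.39 -0.88  2.1   1.54  1.55 -0.78] z [ 0.889 -0.322 -0.326] y [ 0.34   0.941 -0.004] F [ 1.4 -0.6 -2.4] w 0.385 g 60.4
t 16.15 xyz [ 0.0009  0.0014 -0.0013] rot [ 0.03 -4.21  0.39]
```

```bash

python3 -m crank '[{"delta_rot":[0,-4.2,0.4],"xyz":[0.001,0.001,-0.001],"fingers":1},{"delta_rot":[0,-4.2,0.4],"xyz":[0.001,0.001,-0.001],"fingers":1},{"delta_rot":[0,-4.2,0.4],"xyz":[0.001,0.001,-0.001],"fingers":1}]'>/dev/null
python3 - <<'E'
from h import *
import pickle
st(); s=snap('scene');t=snap('top'); pickle.dump((s,t),open('i.pkl','wb'))
for n,c in(('scene',s),('top',t)):
  for th in('awl_point','awl_shoulder','awl'):
    for r in search_frame(n,th)[:3]: print(n,th,round(r['score'],2),np.round(r['pixel'],1))
G=[.522,.292]
for n,c in (('scene',s),('top',t)): print([np.round(proj(c,[*G,z]),1).tolist() for z in (.12,.225,.32,.425)])
a=cv2.resize(s['img'][70:220,270:370],(400,600),interpolation=2);b=cv2.resize(t['img'][130:280,100:200],(400,600),interpolation=2)
cv2.imwrite('pics/i1.png',np.hstack([a,b])[:,:,::-1])
E
```

```text
t 16.45 p [0.5415 0.2851 0.3531] q [-0.43  0.43 -0.86  2.11  1.59  1.62 -0.83] z [ 0.906 -0.33  -0.265] y [ 0.342  0.94  -0.001] F [-0.3 -0.1 -1. ] w 0.385 g 60.5
scene awl_point 0.9 [337.9  92.4]
scene awl_point 0.65 [123.9 245.3]
scene awl_point 0.63 [121.8 299.1]
scene awl_shoulder 0.93 [125.7 251. ]
scene awl_shoulder 0.74 [143.5 319.6]
scene awl_shoulder 0.72 [122.4 296.8]
scene awl 0.76 [120.5 297.1]
scene awl 0.66 [128.6 250.4]
scene awl 0.63 [339.3  91.9]
top awl_point 0.95 [125.2 185.4]
top awl_point 0.91 [401.6 161. ]
top awl_point 0.67 [411.8 187.7]
top awl_shoulder 0.78 [124.5 186.3]
top awl_shoulder 0.72 [388.  229.1]
top awl_shoulder 0.67 [408.7 189.3]
top awl 0.87 [403.3 161.7]
top awl 0.84 [126.3 184.2]
top awl 0.79 [394.5 226.9]
[[327.2, 151.8], [331.6, 126.5], [336.1, 100.8], [341.6, 68.9]]
[[157.2, 203.8], [145.8, 199.5], [133.2, 194.8], [115.5, 188.2]]
```

View pics/i1.png

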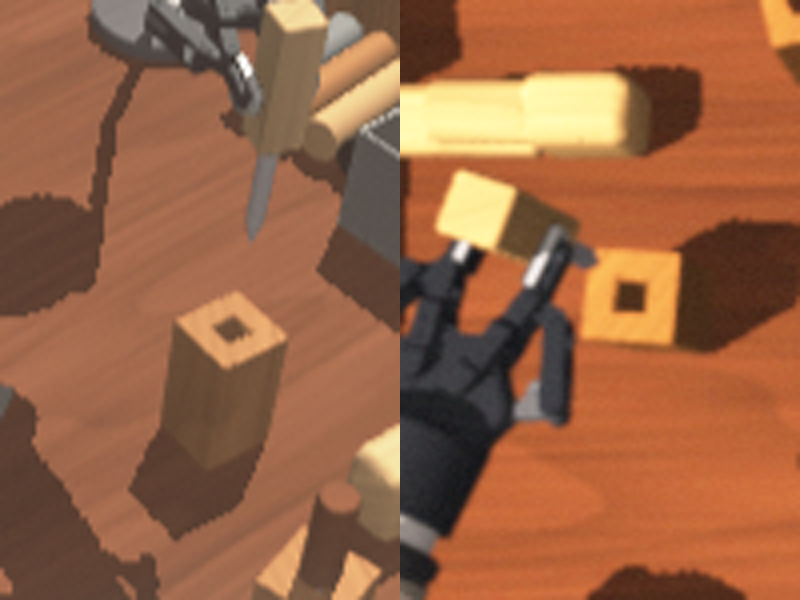

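```bash
python3 - <<'E'
from h import *
import pickle
s,t=pickle.load(open('i.pkl','rb'))
def tri(p,q):
    (o1,d1),(o2,d2)=ray(s,p),ray(t,q); k=np.linalg.lstsq(np.column_stack([d1,-d2]),o2-o1,rcond=None)[0]
    x,y=o1+k[0]*d1,o2+k[1]*d2; return ((x+y)/2).round(4),np.linalg.norm(x-y).round(4)
print('tip',tri((332.4,129.5),(148.2,195)))
print('butt',tri((343.2,73.2),(118.7,182.5)))
print('hole',tri((327.7,151.5),(156.75,203.75)))
E
```

```text
tip (array([0.5331, 0.2856, 0.2244]), np.float64(0.0016))
butt (array([0.534 , 0.2873, 0.4203]), np.float64(0.0008))
hole (array([0.5223, 0.2935, 0.1206]), np.float64(0.0008))
```

```bash
python3 - <<'E'
from h import *
p=telemetry.get_obs()['eef_pos']; _,M=insert(-20,[0,0,0])
go(p+[-.0112,.0072,0],M);go(p+[-.0112,.0072,-.08],M);go(p+[-.0112,.0072,-.196],M)
E
```

```text
t 16.85 xyz [ 0.0034  0.0029 -0.0125] rot [ 0.02 -0.38 -0.04]
t 16.85 xyz [0.0806 0.0027 0.0084] rot [ 0.02 -0.38 -0.04]
t 16.85 xyz [0.1926 0.0023 0.0388] rot [ 0.02 -0.38 -0.04]
```

```bash

python3 -m crank '[{"delta_rot":[0,0,0],"xyz":[0.003,0.003,-0.0125],"fingers":1},{"delta_rot":[0,0,0],"xyz":[0.04,0.003,-0.003],"fingers":1},{"delta_rot":[0,0,0],"xyz":[0.08,0.003,0.0085],"fingers":1},{"delta_rot":[0,0,0],"xyz":[0.08,0.003,0.0085],"fingers":1},{"delta_rot":[0,0,0],"xyz":[0.08,0.003,0.0085],"fingers":1}]'>/dev/null
python3 - <<'E'
from h import *
import pickle
st(); s=snap('scene');t=snap('top'); pickle.dump((s,t),open('i.pkl','wb'))
a=cv2.resize(s['img'][100:175,295:345],(400,600),interpolation=2);b=cv2.resize(t['img'][165:240,120:170],(400,600),interpolation=2)
cv2.imwrite('pics/i2.png',np.hstack([a,b])[:,:,::-1])
E
```

```text
t 17.35 p [0.5295 0.2943 0.2752] q [-0.51  0.58 -0.82  2.15  1.64  1.71 -1.01] z [ 0.908 -0.328 -0.263] y [0.34  0.94  0.001] F [-0.9  0.9 -1.2] w 0.388 g 60.5
```

View pics/i2.png

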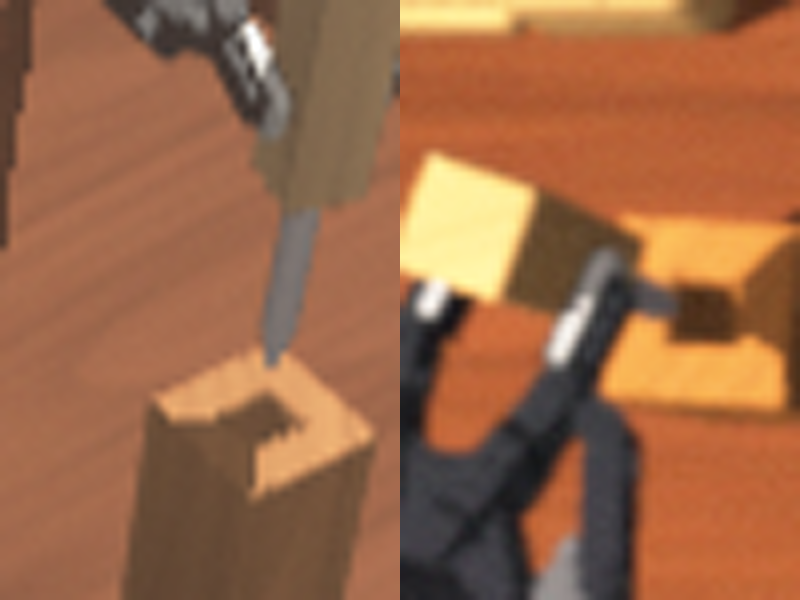

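Tip is directly over the pocket mouth within about 2 mm (left crop tip (273,362), right crop tip (672,298)). Inserting.

```bash

python3 -m crank '[{"delta_rot":[0,0,0],"xyz":[0,-0.002,0],"fingers":1},{"delta_rot":[0,0,0],"xyz":[0.02,-0.002,0.005],"fingers":1},{"delta_rot":[0,0,0],"xyz":[0.045,-0.002,0.012],"fingers":1},{"delta_rot":[0,0,0],"xyz":[0.07,-0.002,0.019],"fingers":1},{"delta_rot":[0,0,0],"xyz":[0.09,-0.002,0.0245],"fingers":1},{"delta_rot":[0,0,0],"xyz":[0.106,-0.002,0.029],"fingers":1},{"delta_rot":[0,0,0],"xyz":[0.106,-0.002,0.029],"fingers":1}]'
python3 - <<'E'
from h import *
st()
E
```

```text
t: 18.15
eef_pos: [0.5297, 0.2914, 0.1648]
tool_rot: [0.598, 0.138, 0.782, -0.105]
contact_force: [-0.5, -0.9, -1.3]
gripper_width: 0.386
grasp_force: 60.5
t 18.15 p [0.5297 0.2914 0.1648] q [-0.58  0.81 -0.74  2.17  1.73  1.77 -1.22] z [ 0.907 -0.329 -0.263] y [0.342 0.94  0.001] F [-0.5 -0.9 -1.3] w 0.386 g 60.5
```

```bash

python3 -m crank '[{"delta_rot":[0,0,0],"xyz":[0.003,0,0.001],"fingers":1},{"delta_rot":[0,0,0],"xyz":[0.006,0,0.0016],"fingers":1},{"delta_rot":[0,0,0],"xyz":[0.008,0,0.002],"fingers":1},{"delta_rot":[0,0,0],"xyz":[0.008,0,0.002],"fingers":1}]'
python3 -m crank '[{"delta_rot":[0,0,0],"xyz":[0.0015,0,0.0004],"fingers":1},{"delta_rot":[0,0,0],"xyz":[0.003,0,0.0008],"fingers":1},{"delta_rot":[0,0,0],"xyz":[0.003,0,0.0008],"fingers":1}]'
```

```text
t: 18.55
eef_pos: [0.5295, 0.2918, 0.1574]
tool_rot: [0.599, 0.138, 0.782, -0.104]
contact_force: [0.1, -0.4, -2.0]
gripper_width: 0.386
grasp_force: 60.5
t: 18.85
eef_pos: [0.5294, 0.2919, 0.1564]
tool_rot: [0.601, 0.138, 0.781, -0.104]
contact_force: [-5.1, -1.4, 9.5]
gripper_width: 0.386
grasp_force: 61.5
```

```bash

python3 -m crank '[{"delta_rot":[0,0,0],"xyz":[-0.001,0,0],"fingers":1},{"delta_rot":[0,0,0],"xyz":[-0.001,0,0],"fingers":0.1},{"delta_rot":[0,0,0],"xyz":[-0.001,0,0],"fingers":-0.3},{"delta_rot":[0,0,0],"xyz":[-0.001,0,0],"fingers":-1},{"delta_rot":[0,0,0],"xyz":[-0.001,0,0],"fingers":-1},{"delta_rot":[0,0,0],"xyz":[-0.001,0,-0.03],"fingers":-1},{"delta_rot":[0,0,0],"xyz":[-0.001,0,-0.07],"fingers":-1},{"delta_rot":[0,0,0],"xyz":[-0.001,0,-0.11],"fingers":-1},{"delta_rot":[0,0,0],"xyz":[-0.001,0,-0.12],"fingers":-1},{"delta_rot":[0,0,0],"xyz":[-0.001,0,-0.12],"fingers":-1}]'
python3 - <<'E'
from h import *
s=snap('scene');t=snap('top')
print([proj(c,[.522,.292,.225]) for c in(s,t)])
a=cv2.resize(s['img'][100:200,290:370],(400,500),interpolation=2);b=cv2.resize(t['img'][150:250,100:180],(400,500),interpolation=2)
cv2.imwrite('pics/end.png',np.hstack([a,b])[:,:,::-1])
E
```

```text
t: 19.85
eef_pos: [0.4197, 0.3328, 0.1865]
tool_rot: [0.598, 0.137, 0.783, -0.103]
contact_force: [-0.2, -0.1, 0.6]
gripper_width: 1.003
grasp_force: 0.0
[[np.float64(331.58470301441145), np.float64(126.46301282382049)], [np.float64(145.84854562212735), np.float64(199.51804143341084)]]
```

View pics/end.png

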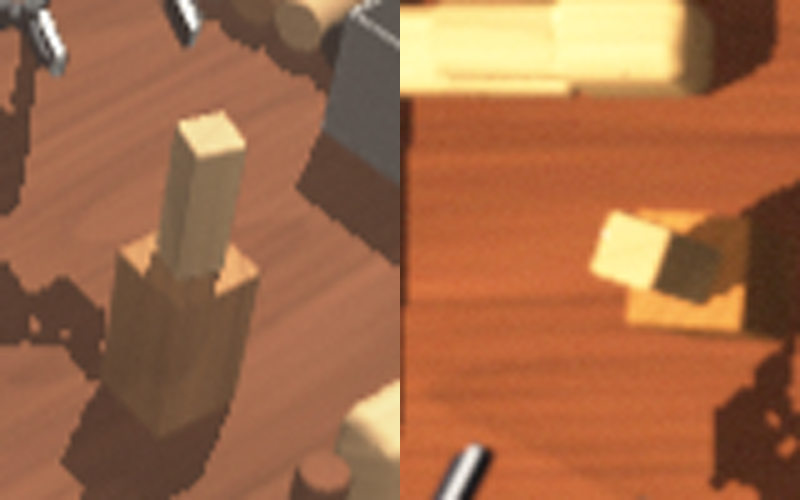

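The awl stands upright and fully seated: the butt centre is at scene (332,127) and top (146,200), against a predicted (331.6,126.5) and (145.8,199.5). The gripper is clear.

```bash
python3 -c "
from station import job
print(job.hand_in())"
```

```text
the job is handed in; nothing more can be done
None
```

The awl was taken out of the tin, laid flat and released, then regrasped and stood point-down in the empty stand with its handle resting on top; the job was handed in at about 20 s on the robot's clock, and the hand-in returned no verdict.

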